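# Lock the collet collar of the tilted die holder

## Task

The small plaster die on the tilted holder is about to be waxed up: turn the black lock collar round it clockwise (seen looking down onto the die) all the way home to its stop, where its white line meets the green locked mark. Do not touch the die, keep the head at the tilt it has been set to, and leave the bottle, the pot, the white cast and the wax stick around it standing where they are.

Things in the scene. Friction and masses are not known exactly. Their poses are not given: they have to be found in the camera images.
- stand: Grey die holder, fixed to the worktop: round foot 120 mm across and 21 mm high carrying a yoke of two 30 mm wide cheeks (outer faces 73 mm apart, bolt heads 83 mm apart) up to 92 mm high. Origin: centre of the underside; z up; the head between the cheeks leans towards the stand's -x. The hinge of the head lies 77 mm above the origin, along y.
- head (a joint): Lean of the aluminium head from vertical towards the stand's -x, rad (set anywhere from 0.42 to 0.70 at the start). Held only by friction, about 0.9 N m: a side push of some 17 N on the collar shifts it, a push along the head's axis does not.
- collar (a joint): Turn of the black collar, rad: 0 with its white line at the red open mark, 4.0 at the hard stop, white line at the green locked mark (downhill side of the flange, the head's -x). Grows clockwise seen looking down onto the die. Starts at 0 to 0.7. Friction about 0.22 N m; it stays where it is left. Too far for one grasp: turn, open, turn the gripper back, grip again.
- collar_grip (a point): Centre of the collar, on its axis at mid height; z points outward along that axis (up and towards the stand's -x), x uphill, y along the head's hinge. It does not turn with the collar. The collar is a fluted black cylinder 50 mm in diameter and 28 mm high (14 mm either way from this point), free all round; grip it across its diameter.
- die_top (a point): Top of the cream plaster die with its small tooth, 17 mm thick at most, on the collar's axis 39.5 mm outward from collar_grip. It stands in a steel nose 27 mm across that rises 4.5 mm above the collar. The die does not turn with the collar and is fragile.
- die: The plaster die itself; its frame is the head's frame: origin on the hinge of the head, z outward along the collar's axis. The die runs from 70 to 92 mm along z.
- dropper: Brown bottle with black cap, 40 mm across and 62 mm high, loose; origin at the centre of its underside.
- pot: Small pot with red lid, 41 mm across and 44 mm high, loose; origin at the centre of its underside.
- white_cast: White plaster dental cast, 68 x 66 x 29 mm, loose; origin at the centre of its underside.
- wax_stick: Red wax stick lying flat, 43 x 83 x 9 mm as built, loose; origin at the centre of its underside.
- flange_face (a point): Centre of the upper face of the aluminium flange below the collar, 76 mm across, with the red and green marks; it lies on the axis 14.5 mm below collar_grip, same axes. Fingertips should stay 2 mm or more above this face.

How it is judged (in metres and radians):
At the end, for the whole second after the job is handed in: The collar is turned home to its stop at the green mark (joint at 3.9 rad or more of 4.0), the die top is within 10 mm of where it began (head's tilt kept), the bottle, pot, white cast and wax stick are within 15 mm of where they stood, the bottle and pot upright (value of joint collar above 3.9 rad and distance of die_top from where it was at the start of the episode below 0.01 m and distance of each of dropper, pot, white_cast, wax_stick from where it was at the start of the episode below 0.015 m and angle between each of dropper, pot's own z axis and vertical below 0.2 rad); the robot touches nothing.
It fails at once if the die is touched with more than 2 N (contact force between die and anything else above 2 N).
It fails at once if the head's tilt is disturbed: the die top moves more than 12 mm (distance of die_top from where it was at the start of the episode above 0.012 m).
It fails at once if a bystander is knocked more than 20 mm (distance of any of dropper, pot, white_cast, wax_stick from where it was at the start of the episode above 0.02 m).
It also fails if it takes over 50 s, if anything falls off the work surface, if the arm or the gripper's body presses on something with over 40 N, if the wrist force passes 120 N, or if a joint passes its speed limit or range.

## Robot

A 6-joint arm with a two-finger parallel gripper is mounted at the origin on a cart in front of the work surface, level with it; the furniture and walls round the work are solid. World frame = base frame: x ahead of the robot, y to its left, z up, the work surface at z = 0. Lengths are in mm, angles in rad, forces in N, time in s.
With the tool pointing down it reaches from about 325 to 775 mm from the base axis. Payload 5.5 kg.
Tool frame: the origin (TCP) lies at the very end of the fingers, on their centre line; the grasp point (between the pads) lies 19 mm behind it; z points along the fingers, y is the line along which they close (so a half turn about z gives the same grasp; the last joint's range is limited). The gripper opens to 88 mm and grips with 3 to 60 N. Pads are 20 mm wide; open, the fingers measure 115 mm over their backs; the gripper's body (75 mm by 178 mm) begins 61 mm behind the grasp point.
Start: joints at [1.268, 0.091, 1.231, -0, 1.82, -0.057], TCP at [146.003, 581.979, 222.631] pointing down, gripper open.
Joint ranges: [-2.87, 2.87], [-0.86, 2.18], [0.17, 2.46], [-1.51, 4.65], [0.06, 2.69], [-2.65, 2.65]. Speed limits (rad/s): [2.57, 2.57, 3.01, 3.14, 3.14, 3.14].

## Interface

Orientations are given as a unit quaternion [x, y, z, w].
In Python, from cell import observe, cams, arm gives the robot as it stands.
- The arm moves only by the shell command python3 -m jog 'ROWS' [FORCE]. ROWS is JSON, a list of rows, each a list of 3 entries, a list of its own where there are three numbers: the shift along the tool's x, y, z in units of 40 mm (1.0 is 40 mm), then the turn, a rotation vector about the tool's x, y, z in units of 6 degrees (1.0 is 6 degrees), then the finger opening in mm, from 0 to 87.8. A call has 1 to 12 rows; each row shifts and turns the commanded pose from where the row before left it, along the tool's axes as they then stand; what a row does not reach is not made up. A row lasts 1/10 s, in which the tool goes at most 50 mm and 8.59 degrees, less where a joint would pass 70% of its speed; a pose out of reach is approached as far as the arm can. A call is refused whole if a number of a shift passes 1 or a number of a turn 1, either way. A call with a gripper value outside its range is refused whole. The fingers move at their own pace and stop on an object; FORCE is the grip in N (left out, the last holds). Time passes only in rows, so rows that do not move let the fingers close. It gives the time, the measured TCP pose, the force, the opening and the grip force at its end, in the units of the state.
- observe(): the state, without advancing time (a new reading comes with each control period).
- cams.capture(name): name is "scene" or "top" or "wrist"; returns a dict with "pixels" (400x640x3 uint8, blue, green, red), "fov_y" (degrees; the focal length in pixels is half the picture's height over the tangent of half this angle, whatever the lens; pixels are square), "cx", "cy" (the principal point, pixels), "origin" and "orientation" of the camera in the world. Camera axes: x right, y up, looking along -z (the intrinsics and any distortion apply to the point x, -y, -z); pixel columns grow to the right and rows downward; lengths in mm; the calibration is good to about 2 mm. The wrist camera is an equidistant fisheye: a pixel r from the principal point sees the ray r / f radians off the axis. A picture is of the moment at which its call begins. There is no depth.
- arm.job_done(): hands the job in; it is judged then, once.
The state is a dict: "time": time; "joints": joint angles; "qd": joint speeds; "tau": joint torques, N m; "tool_pos": TCP position; "tcp_rot": TCP orientation; "wrist_force": force on the tool from outside, world axes, zero at the start; "moment": the same for the moment, N m; "opening": finger opening in mm; "grip_force": force on a finger pad.
Only numpy, scipy, OpenCV 4.12 (cv2) and the standard library are available. Lean on these libraries where they do the work, as an engineer would, in place of code of your own. Each camera call takes 0.05 s, during which the arm holds its last target. There are 200 camera calls.

## Working session

There is one attempt and no reset: what is moved stays moved. The work goes in short steps, Python scripts to look and compute and a shell command to move; the robot and the scene stay as the last step left them, time stands still between calls to the robot, and variables do not carry over. Pictures are saved under pics/ and viewed, at most 10 in all, crops included, and the job is handed in when it is done.

```bash
mkdir -p pics; ls
python3 - <<'E'
from cell import observe,cams,arm
import cv2,pickle
s=observe();print(s)
D={}
for n in("scene","top","wrist"):
    c=cams.capture(n);D[n]=c;cv2.imwrite(f"pics/{n}0.png",c["pixels"]);print(n,{k:v for k,v in c.items() if k!="pixels"})
pickle.dump(D,open("c0.pkl","wb"))
E
```

```text
pics
{'time': 0.0, 'joints': array([ 1.26830394e+00,  9.18682260e-02,  1.23185951e+00, -2.48830089e-05,
        1.81984491e+00, -5.67038502e-02]), 'qd': array([ 4.77621234e-05,  1.18539861e-03,  5.72192797e-04,  1.09258257e-03,
       -1.79353306e-04,  5.14326875e-04]), 'tau': array([ 1.33819420e-03, -4.46476614e+01, -4.06429482e+01,  6.98750163e-02,
        2.99029460e-02, -1.63303703e-04]), 'tool_pos': array([145.91323439, 581.67070778, 221.51619821]), 'tcp_rot': array([ 1.22588126e-01,  9.92457138e-01, -9.76228806e-04, -1.64980762e-04]), 'wrist_force': array([-0.16011029,  0.29141278, -0.05640868]), 'moment': array([ 0.03276444, -0.00636174, -0.01520083]), 'grip_force': 0.0, 'opening': 87.78755448726268}
scene {'fov_y': 43.48956292722876, 'cx': 319.8912603886534, 'cy': 208.28118112964222, 'origin': array([ -95.49608969, -512.83726878,  491.85690626]), 'orientation': array([ 0.48750739, -0.23985161, -0.36881217,  0.75417858])}
top {'fov_y': 56.93134550606382, 'cx': 321.45089883055897, 'cy': 197.9821348376448, 'origin': array([428.10328495,   5.4483826 , 978.5604436 ]), 'orientation': array([ 0.06588863, -0.05239708, -0.69813617,  0.71099868])}
wrist {'fov_y': 65.70646984690485, 'cx': 313.247478450468, 'cy': 201.73225709542197, 'origin': array([ 66.30211491, 601.15138301, 383.37601701]), 'orientation': array([-0.11860319, -0.09154808,  0.60834785,  0.77940049])}
```

View pics/scene0.png

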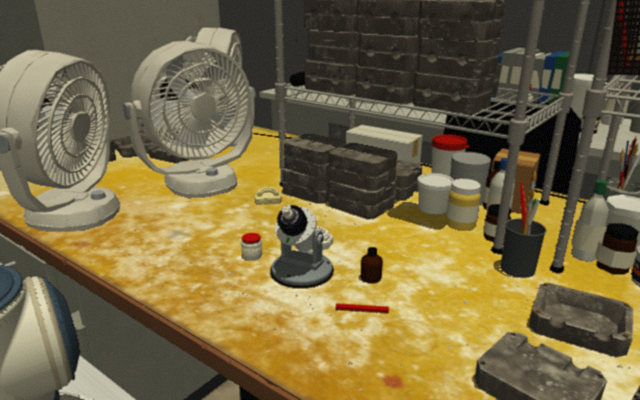

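View pics/top0.png

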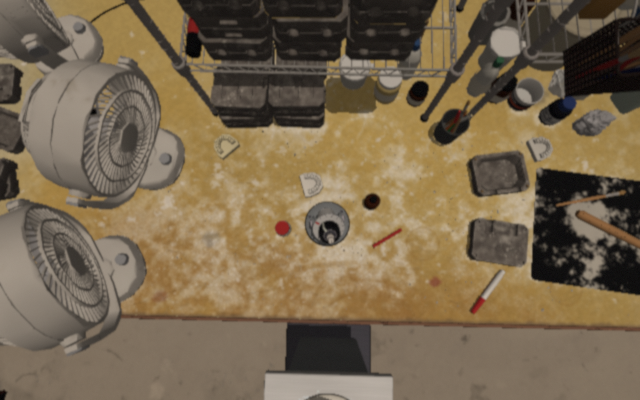

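The stand is at scene px (300,245) and top px (327,223). The head leans towards the robot. I'll look closer.

```bash
cat > h.py <<'E'
import numpy as np,cv2
from scipy.spatial.transform import Rotation as R
def ray(c,u,v,fish=False):
    f=200/np.tan(np.radians(c["fov_y"])/2); x=u-c["cx"]; y=v-c["cy"]
    if fish:
        r=np.hypot(x,y)+1e-9; t=r/f; d=np.array([np.sin(t)*x/r,-np.sin(t)*y/r,-np.cos(t)])
    else: d=np.array([x/f,-y/f,-1.])
    d=R.from_quat(c["orientation"]).apply(d); return np.array(c["origin"]),d/np.linalg.norm(d)
def proj(c,p,fish=False):
    f=200/np.tan(np.radians(c["fov_y"])/2)
    q=R.from_quat(c["orientation"]).inv().apply(np.array(p)-c["origin"])
    if fish:
        r=np.hypot(q[0],q[1]); t=np.arctan2(r,-q[2]); return c["cx"]+f*t*q[0]/r, c["cy"]-f*t*q[1]/r
    return c["cx"]-f*q[0]/q[2], c["cy"]+f*q[1]/q[2]
def plane(c,u,v,z,fish=False):
    o,d=ray(c,u,v,fish); return o+d*(z-o[2])/d[2]
def tri(*rays):
    A=np.zeros((3,3));b=np.zeros(3)
    for o,d in rays:
        P=np.eye(3)-np.outer(d,d);A+=P;b+=P@o
    p=np.linalg.solve(A,b); return p,[np.linalg.norm((np.eye(3)-np.outer(d,d))@(p-o)) for o,d in rays]
E
python3 - <<'E'
import pickle,cv2,numpy as np
from h import *
D=pickle.load(open("c0.pkl","rb"))
a=D["scene"]["pixels"][195:295,230:330];b=D["top"]["pixels"][170:270,275:375]
cv2.imwrite("pics/crop0.png",np.hstack([cv2.resize(i,(400,400),interpolation=cv2.INTER_CUBIC) for i in(a,b)]))
print("foot",plane(D["top"],327,223,0),plane(D["scene"],302,268,0))
print("tri die", tri(ray(D["scene"],288,211),ray(D["top"],331,239)))
for n,u,v in(("pot",283,228),("bottle",372,201),("cast",311,185),("wax",387,238)):print(n,plane(D["top"],u,v,30))
E
```

```text
foot [526.15775688   9.73973928   0.        ] [531.83738556  15.25086639   0.        ]
tri die (array([476.48469875,  -1.22229177, 142.92912226]), [np.float64(0.9523615423471176), np.float64(0.9523615423472459)])
pot [508.19227072 122.77329175  30.        ]
bottle [ 582.56642868 -106.30628932   30.        ]
cast [622.41703317  53.32493801  30.        ]
wax [ 487.50411951 -144.22078124   30.        ]
```

View pics/crop0.png

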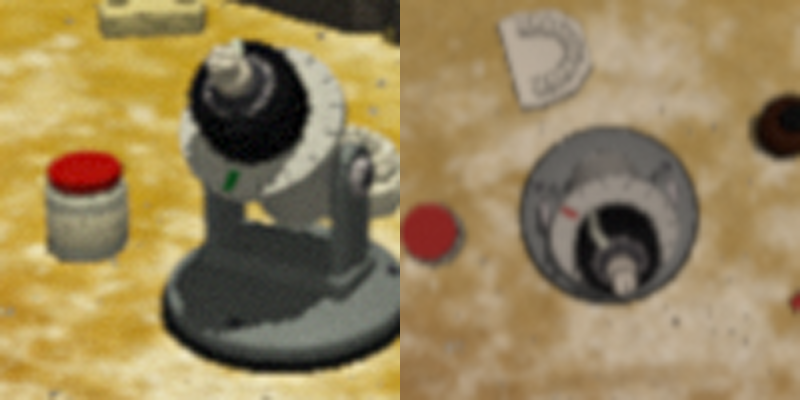

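The top crop shows the red mark and white line uphill-left, and the die tip at (331,243). In the scene view the die tip is at (287,206) and the green mark is downhill. Next I'll compute a standoff pose on the axis.

```bash
cat >> h.py <<'E'
def plan(pt,axis,ydir,back):
    """target tool pose: TCP at pt + back*axis, tool z=-axis, y along ydir; print rows in tool units"""
    from cell import observe
    s=observe(); r0=R.from_quat(s["tcp_rot"]); z=-axis/np.linalg.norm(axis)
    y=ydir-z*(ydir@z); y/=np.linalg.norm(y); best=None
    for sg in(1,-1):
        M=R.from_matrix(np.column_stack([np.cross(sg*y,z),sg*y,z])); rv=(r0.inv()*M).as_rotvec()
        t=pt-z*back; d=t-s["tool_pos"]
        print("sign",sg,"rotvec units(6deg)",np.round(np.degrees(rv)/6,2),"shift in tool now(40mm)",np.round(r0.inv().apply(d)/40,2),"in final tool",np.round(M.inv().apply(d)/40,2),"target",np.round(t,1))
E
python3 - <<'E'
import pickle
from h import *
from cell import observe
D=pickle.load(open("c0.pkl","rb"))
T,S=D["top"],D["scene"]
dt,e=tri(ray(S,287,206),ray(T,330.75,243));print("dietop",dt,e)
foot=plane(T,327.5,223.3,18);print(foot)
h=np.array([foot[0],foot[1],77]);a=dt-h;print(np.linalg.norm(a),"lean",np.arctan2(np.hypot(a[0],a[1]),a[2]),"yaw",np.degrees(np.arctan2(-a[1],-a[0])))
a/=np.linalg.norm(a);print("axis",a,"grip",h+52.5*a)
g=R.from_quat(observe()["tcp_rot"])
print("cam in tool",g.inv().apply(D["wrist"]["origin"]-observe()["tool_pos"]),"cam look",g.inv().apply(ray(D["wrist"],D["wrist"]["cx"],D["wrist"]["cy"],True)[1]))
plan(h+52.5*a,a,np.cross([0,0,1.],a),140)
E
```

```text
dietop [468.75016555  -2.65936481 155.01603082] [np.float64(3.5962010489013845), np.float64(3.5962010489014093)]
[523.59245012   8.34246886  18.        ]
95.99592484642812 lean 0.6220227792740735 yaw 11.34345733272775
axis [-0.57129805 -0.1146073   0.81270149] grip [493.59930255   2.32558566 119.66682804]
cam in tool [  81.94103231   -0.80250621 -161.61700838] cam look [-2.96384169e-01 -1.18323934e-05  9.55068806e-01]
sign 1 rotvec units(6deg) [-7.93  1.81 24.67] shift in tool now(40mm) [-10.11 -12.81  -0.27] in final tool [ 3.12 15.91  1.88] target [413.6 -13.7 233.4]
sign -1 rotvec units(6deg) [-1.33 -5.85 -4.09] shift in tool now(40mm) [-10.11 -12.81  -0.27] in final tool [ -3.12 -15.91   1.88] target [413.6 -13.7 233.4]
```

Run:
```python
import pickle
from h import *
D=pickle.load(open("c0.pkl","rb"))
for n,u,v,z in(("top",145,290,0),("top",60,355,150),("top",110,300,200),("top",100,320,200),("scene",70,205,0),("scene",118,205,0),("scene",105,130,150),("scene",200,180,0)):print(n,u,v,z,plane(D[n],u,v,z).round())
```

```text
top 145 290 0 [343. 480.   0.]
top 60 355 150 [216. 578. 150.]
top 110 300 200 [339. 454. 200.]
top 100 320 200 [299. 470. 200.]
scene 70 205 0 [413. 646.   0.]
scene 118 205 0 [484. 555.   0.]
scene 105 130 150 [554. 681. 150.]
scene 200 180 0 [718. 532.   0.]
```

```bash
python3 -m jog '[[[-0.34,-0.85,0],[0,0,0],87],[[-0.34,-0.85,0],[0,0,0],87],[[-0.34,-0.85,0],[0,0,0],87],[[-0.34,-0.85,0],[0,0,0],87],[[-0.34,-0.85,0],[0,0,0],87],[[-0.71,-0.79,0],[0,0,0],87],[[-0.71,-0.79,0],[0,0,0],87],[[-0.71,-0.79,0],[0,0,0],87],[[-0.71,-0.79,0],[0,0,0],87],[[-0.7,-0.67,0],[0,0,0],87],[[-0.7,-0.67,0],[0,0,0],87],[[-0.7,-0.67,0],[0,0,0],87]]' && python3 -m jog '[[[-0.7,-0.67,0],[0,0,0],87],[[-0.7,-0.67,-0.1],[0,0,0],87],[[-0.7,-0.67,-0.1],[0,0,0],87],[[-0.7,-0.67,-0.1],[0,0,0],87],[[-0.7,-0.67,0],[0,0,0],87],[[0,0,0],[-0.19,-0.84,-0.58],87],[[0,0,0],[-0.19,-0.84,-0.58],87],[[0,0,0],[-0.19,-0.84,-0.58],87],[[0,0,0],[-0.19,-0.84,-0.58],87],[[0,0,0],[-0.19,-0.84,-0.58],87],[[0,0,0],[-0.19,-0.84,-0.58],87],[[0,0,0],[-0.19,-0.84,-0.58],87]]'
python3 - <<'E'
import pickle
from h import *
from cell import *
s=observe();print(s["joints"].round(3),s["tool_pos"])
c=cams.capture("wrist");pickle.dump((c,s),open("w1.pkl","wb"));cv2.imwrite("pics/w1.png",c["pixels"])
E
```

```text
time: 1.35
tool_pos: [312.3, 150.4, 222.6]
tcp_rot: [0.123, 0.992, 0.0, 0.0]
wrist_force: [0.8, 0.4, -0.4]
opening: 87.4
grip_force: 0.0
time: 2.55
tool_pos: [455.2, -20.0, 243.8]
tcp_rot: [-0.096, 0.951, 0.036, 0.29]
wrist_force: [-0.4, 0.1, -1.2]
opening: 87.3
grip_force: 0.0
[-0.361 -0.855  2.02   0.316  1.47  -2.082] [455.23072577 -20.00835881 243.80668909]
```

View pics/w1.png

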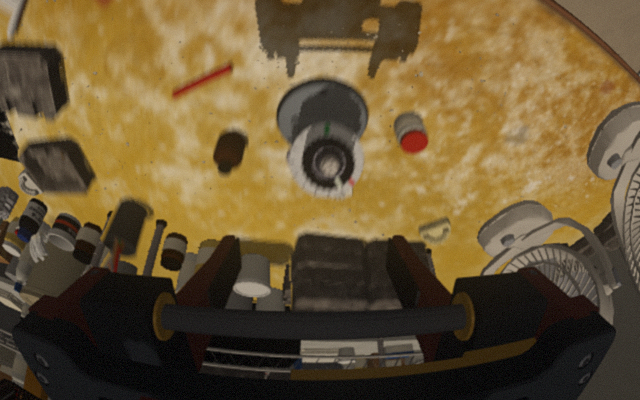

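The wrist view shows the collar at about (328,160), green mark at (327,128), red mark at (349,188), bottle (230,150), pot (410,133). I'll enlarge this.

Run:
```python
import pickle
from h import *
c,s=pickle.load(open("w1.pkl","rb"))
im=c["pixels"][110:210,275:375]
cv2.imwrite("pics/w1c.png",cv2.resize(im,(600,600),interpolation=cv2.INTER_CUBIC))
```

```text
(no output)
```

View pics/w1c.png

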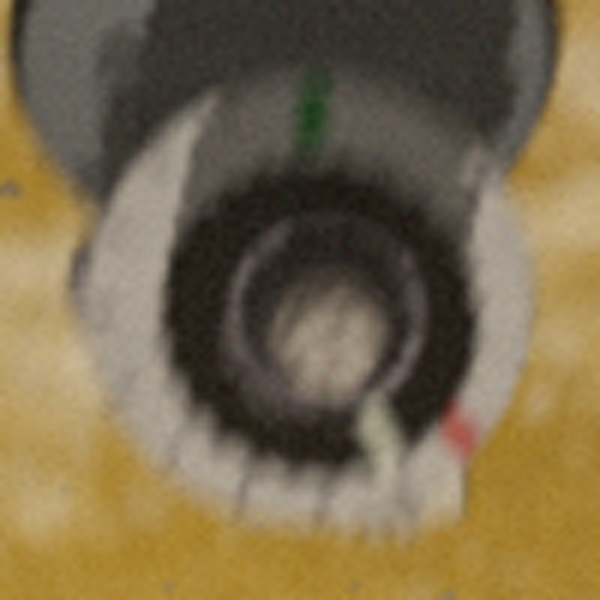

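```bash
cat > m.py <<'E'
import pickle
from h import *
c,s=pickle.load(open("w1.pkl","rb"));D=pickle.load(open("c0.pkl","rb"));T,S=D["top"],D["scene"]
def cen(c,kind,x0,y0,x1,y1):
    im=c["pixels"][y0:y1,x0:x1].astype(float);b,g,r=im[...,0],im[...,1],im[...,2]
    w=np.clip((g-np.maximum(r,b)-12) if kind=="g" else (r-np.maximum(g,b)-35),0,None)
    Y,X=np.mgrid[y0:y1,x0:x1];return (w*X).sum()/w.sum(),(w*Y).sum()/w.sum(),(w>0).sum()
if __name__=="__main__":
    gw=cen(c,"g",315,115,340,140);gs=cen(S,"g",280,232,296,246);rw=cen(c,"r",340,172,360,190);rt=cen(T,"r",310,216,324,230)
    print(gw,gs,rw,rt)
    G,e=tri(ray(c,*gw[:2],True),ray(S,*gs[:2]));print("green",G,e)
    Rd,e=tri(ray(c,*rw[:2],True),ray(T,*rt[:2]));print("red",Rd,e)
    N,e=tri(ray(c,329.7,161.7,True),ray(T,328,235.5),ray(S,291.3,216.3));print("nose",N,e)
    foot=plane(T,327.5,223.3,18)
    Hh=np.array([foot[0],foot[1],77]);a=N-Hh;L=np.linalg.norm(a);a/=L;print(L,"lean",np.arccos(a[2]),"axis",a,"yaw",np.degrees(np.arctan2(-a[1],-a[0])))
    for n,p in(("g",G),("r",Rd)):
        q=p-Hh;print(n,"axial",q@a,"radius",np.linalg.norm(q-a*(q@a)))
E
python3 m.py
```

```text
(np.float64(326.51940298507463), np.float64(128.81492537313432), np.int64(37)) (np.float64(287.301775147929), np.float64(239.62721893491124), np.int64(18)) (np.float64(351.584388185654), np.float64(181.97151898734177), np.int64(72)) (np.float64(316.972602739726), np.float64(222.73972602739727), np.int64(6))
green [479.6933129    1.36709213  87.91287931] [np.float64(2.040771778765697), np.float64(2.0407717787657975)]
red [513.82403324  32.40491495 125.21041903] [np.float64(0.06591640078800749), np.float64(0.06591640078801861)]
nose [487.05788301   3.59867591 128.23691107] [np.float64(0.9945029930055507), np.float64(3.744099479070242), np.float64(2.929008289321696)]
63.10704573532125 lean 0.623388819403014 axis [-0.57893008 -0.07517058  0.81190476] yaw 7.398120225417431
g axial 34.79909285732244 radius 29.730526400372877
r axial 42.98871133488778 radius 33.921062496805696
```

Run:
```python
from h import *
h=np.array([523.6,8.3,77]);a=np.array([-0.576,-0.09,0.812]);a/=np.linalg.norm(a)
plan(h+52.5*a,a,np.cross([0,0,1.],a),95)
```

```text
sign 1 rotvec units(6deg) [  0.39   0.59 -29.66] shift in tool now(40mm) [0.94 0.47 0.77] in final tool [-0.98 -0.47  0.73] target [438.6  -5.  196.8]
sign -1 rotvec units(6deg) [ 0.38 -0.25  0.33] shift in tool now(40mm) [0.94 0.47 0.77] in final tool [0.98 0.47 0.73] target [438.6  -5.  196.8]
```

```bash
python3 -m jog '[[[0.32,0.16,0.25],[0.13,-0.08,0.11],87],[[0.32,0.16,0.25],[0.13,-0.08,0.11],87],[[0.3,0.15,0.25],[0.12,-0.08,0.11],87],[[0,0,0],[0,0,0],87],[[0,0,0],[0,0,0],87]]'
python3 - <<'E'
import pickle
from h import *
from cell import *
s=observe();print(s["joints"].round(3),s["tool_pos"])
h=np.array([523.6,8.3,77]);a=np.array([-0.576,-0.09,0.812]);a/=np.linalg.norm(a)
plan(h+52.5*a,a,np.cross([0,0,1.],a),95)
c=cams.capture("wrist");pickle.dump((c,s),open("w2.pkl","wb"))
for k in(38,52.5,71,92):print(k,proj(c,h+k*a,True))
u,v=map(int,proj(c,h+66*a,True));print(u,v)
cv2.imwrite("pics/w2c.png",cv2.resize(c["pixels"][v-75:v+75,u-75:u+75],(600,600),interpolation=cv2.INTER_CUBIC))
E
```

```text
time: 3.1
tool_pos: [467.9, -9.2, 204.9]
tcp_rot: [-0.074, 0.954, 0.027, 0.289]
wrist_force: [0.6, 0.7, 0.2]
opening: 86.8
grip_force: 0.0
[-0.273 -0.856  2.088  0.246  1.372 -1.981] [467.94423704  -9.21488912 204.90350875]
sign 1 rotvec units(6deg) [-0.5  -0.13 29.97] shift in tool now(40mm) [ 0.7   0.22 -0.22] in final tool [-0.69 -0.22 -0.25] target [438.6  -5.  196.8]
sign -1 rotvec units(6deg) [ 0.08 -0.32 -0.03] shift in tool now(40mm) [ 0.7   0.22 -0.22] in final tool [ 0.69  0.22 -0.25] target [438.6  -5.  196.8]
38 (np.float64(322.8358366213089), np.float64(175.8011748286514))
52.5 (np.float64(323.52689363180696), np.float64(179.02415652259066))
71 (np.float64(324.52713582161454), np.float64(183.69860395956397))
92 (np.float64(325.86161732533225), np.float64(189.95261640978683))
324 182
```

View pics/w2c.png

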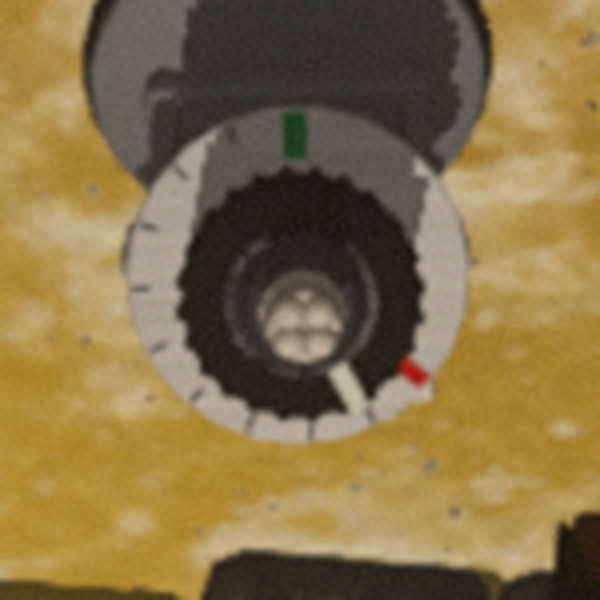

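This view shows the flange centre at about (323.5,175.4), nose ring (324.5,183.5), green (322.5,140.8) and red (352.3,200). These match the predicted axis within about 1 px. I'll check range and the IK near the target.

Run:
```python
import pickle
from h import *
from m import cen,D,T,S
w1,_=pickle.load(open("w1.pkl","rb"));c,s=pickle.load(open("w2.pkl","rb"))
h=np.array([523.6,8.3,77]);a=np.array([-0.576,-0.09,0.812]);a/=np.linalg.norm(a)
f0=h+38*a;print("range pred",np.linalg.norm(c["origin"]-f0))
th=[ray(c,x,y,True)[1] for x,y in((249+128/4,175.4),(249+468/4,175.4))];print("range meas",38/np.tan(np.arccos(th[0]@th[1])/2))
th=[ray(c,x,y,True)[1] for x,y in((323.5,107+105/4),(323.5,107+442/4))];A=np.arccos(th[0]@th[1]);print("vertical ext",A, "view/axis angle",np.degrees(np.arccos(a@(c["origin"]-f0)/np.linalg.norm(c["origin"]-f0))))
gw=cen(c,"g",312,125,334,155);rw=cen(c,"r",340,185,365,215);gs=cen(S,"g",280,232,296,246);rt=cen(T,"r",310,216,324,230);print(gw,rw)
g1=cen(w1,"g",315,115,340,140);r1=cen(w1,"r",340,172,360,190)
for n,r in(("g",[ray(c,*gw[:2],True),ray(S,*gs[:2])]),("r",[ray(c,*rw[:2],True),ray(T,*rt[:2])]),("nose",[ray(c,324.5,183.5,True),ray(T,328,235.5),ray(S,291.3,216.3)]),("die",[ray(c,324.5,189.5,True),ray(S,287,206),ray(T,330.75,243)])):
    P,e=tri(*r);q=P-h;print(n,P.round(1),np.round(e,1),"axial",q@a,"perp",(q-a*(q@a)).round(1),np.linalg.norm(q-a*(q@a)))
# in-plane directions of marks on plane 38
x=np.cross(np.cross(a,[0,0,1.]),a);x/=np.linalg.norm(x);y=np.cross(a,x)
for n,(u,v) in(("g",gw[:2]),("r",rw[:2])):
    o,d=ray(c,u,v,True);p=o+d*((f0-o)@a)/(d@a)-f0;print(n,"r",np.hypot(p@x,p@y),"ang",np.arctan2(p@y,p@x))
```

```text
range pred 269.0106228681754
range meas 275.5125463317463
vertical ext 0.2719813761112609 view/axis angle 10.774006468271722
(np.float64(322.25786802030456), np.float64(140.24060913705583), np.int64(67)) (np.float64(352.80444758206846), np.float64(200.40381221320155), np.int64(177))
g [477.5   1.   88.2] [0.7 0.7] axial 36.34961543865985 perp [-25.2  -4.1 -18.3] 31.38695846799763
r [513.9  33.1 122.3] [0.5 0.5] axial 40.12601922182979 perp [13.4 28.4 12.7] 33.86507216188685
nose [487.1   3.5 128.7] [1.3 3.8 2.9] axial 63.451836760279136 perp [0.  1.  0.1] 0.9640394991709405
die [468.6  -2.2 154.3] [1.1 4.1 3.1] axial 95.39856562691568 perp [-0.  -1.9 -0.2] 1.8934684259737935
g r 30.893721749559322 ang -3.123611142236739
r r 34.83611166752237 ang 0.8779047203197476
```

```bash
cat > p.py <<'E'
import sys
from h import *
h=np.array([523.6,8.3,77]);a=np.array([-0.576,-0.09,0.812]);a/=np.linalg.norm(a)
if __name__=="__main__":
    from cell import observe
    s=observe();print(s["joints"].round(3));q=s["tool_pos"]-h;r=R.from_quat(s["tcp_rot"])
    x=np.cross(np.cross(a,[0,0,1.]),a);x/=np.linalg.norm(x);y=np.cross(a,x)
    print("TCP axial %.1f uphill %.1f hinge-y %.1f"%(q@a,q@x,q@y),"F along axis/x/y",[round(float(s["wrist_force"]@k),1) for k in(a,x,y)],"tool z err",(r.inv().apply(-a)).round(3),"op",s["opening"].round(1),s["grip_force"])
    plan(h,a,np.cross([0,0,1.],a),float(sys.argv[1]))
E
python3 p.py 107
```

```text
[-0.274 -0.856  2.088  0.246  1.371 -1.981]Traceback (most recent call last):
  File "p.py", line 8, in <module>
    print("TCP axial %.1f uphill %.1f hinge-y %.1f"%(q@a,q@x,q@y),"F along axis/x/y",[round(float(s["wrist_force"]@k),1) for k in(a,x,y)],"tool z err",(r.inv().apply(-a)).round(3),"op",s["opening"].round(1),s["grip_force"])
                                                                                                                                                                                         ^^^^^^^^^^^^^^^^^^
AttributeError: 'float' object has no attribute 'round'
```

```bash
sed -i 's/s\["opening"\].round(1)/round(s["opening"],1)/' p.py; python3 p.py 107
```

```text
[-0.274 -0.856  2.088  0.246  1.371 -1.981]
TCP axial 138.0 uphill 28.3 hinge-y -9.0 F along axis/x/y [-0.1, -0.7, -0.1] tool z err [-0.032 -0.008  0.999] op 86.9 0.0
sign 1 rotvec units(6deg) [-0.48 -0.12 29.96] shift in tool now(40mm) [0.68 0.22 0.8 ] in final tool [-0.71 -0.22  0.78] target [461.9  -1.3 163.9]
sign -1 rotvec units(6deg) [ 0.08 -0.31 -0.03] shift in tool now(40mm) [0.68 0.22 0.8 ] in final tool [0.71 0.22 0.78] target [461.9  -1.3 163.9]
```

```bash
python3 -m jog '[[[0,0.11,0.4],[0,0,0],87],[[0.2,0.11,0.4],[0.08,-0.31,0],87],[[0.25,0,0],[0,0,0],87],[[0.23,0,0],[0,0,0],87],[[0,0,0],[0,0,0],87],[[0,0,0],[0,0,0],87]]'; python3 p.py 107
```

```text
time: 3.75
tool_pos: [480.5, -3.8, 165.6]
tcp_rot: [-0.072, 0.951, 0.025, 0.299]
wrist_force: [1.3, -0.7, -0.7]
opening: 86.9
grip_force: 0.0
[-0.245 -0.856  2.166  0.239  1.27  -1.973]
TCP axial 97.9 uphill 15.6 hinge-y -5.3 F along axis/x/y [-1.2, 0.5, -0.9] tool z err [-0.013 -0.003  1.   ] op 86.9 0.0
sign 1 rotvec units(6deg) [-0.2  -0.05 29.96] shift in tool now(40mm) [ 0.39  0.13 -0.22] in final tool [-0.39 -0.13 -0.23] target [461.9  -1.3 163.9]
sign -1 rotvec units(6deg) [ 0.03 -0.12 -0.04] shift in tool now(40mm) [ 0.39  0.13 -0.22] in final tool [ 0.39  0.13 -0.23] target [461.9  -1.3 163.9]
```

```bash
python3 -m jog '[[[0,0.13,0],[0,0,0],87],[[0.08,0,0.3],[0.03,-0.12,0],87],[[0.15,0,0.3],[0,0,0],87],[[0.16,0,0.3],[0,0,0],87],[[0,0,0],[0,0,0],87],[[0,0,0],[0,0,0],87]]'; python3 p.py 45
```

```text
time: 4.35
tool_pos: [488.9, 3.2, 125.4]
tcp_rot: [-0.072, 0.95, 0.025, 0.303]
wrist_force: [0.1, -0.2, -0.1]
opening: 87.2
grip_force: 0.0
[-0.217 -0.844  2.234  0.232  1.177 -1.965]
TCP axial 59.8 uphill -0.2 hinge-y 0.3 F along axis/x/y [-0.1, 0.0, -0.3] tool z err [-0.004 -0.002  1.   ] op 87.2 0.0
sign 1 rotvec units(6deg) [-0.06 -0.03 29.96] shift in tool now(40mm) [-0.01 -0.01  0.37] in final tool [0.01 0.01 0.37] target [497.7   4.2 113.6]
sign -1 rotvec units(6deg) [ 0.02 -0.04 -0.04] shift in tool now(40mm) [-0.01 -0.01  0.37] in final tool [-0.01 -0.01  0.37] target [497.7   4.2 113.6]
```

```bash
python3 -m jog '[[[0,0,0.18],[0,-0.04,0],87],[[0,0,0.18],[0,0,0],87],[[0,0,0],[0,0,0],87],[[0,0,0],[0,0,0],87]]'; python3 p.py 45 | head -2
python3 - <<'E'
import pickle
from h import *
from cell import *
c=cams.capture("wrist");pickle.dump(c,open("w3.pkl","wb"))
cv2.imwrite("pics/w3.png",cv2.resize(c["pixels"][110:310,200:460],(780,600),interpolation=cv2.INTER_CUBIC))
E
```

```text
time: 4.75
tool_pos: [497.4, 4.5, 114.0]
tcp_rot: [-0.072, 0.949, 0.025, 0.306]
wrist_force: [-0.1, -0.6, -0.5]
opening: 87.0
grip_force: 0.0
[-0.208 -0.815  2.241  0.232  1.136 -1.965]
TCP axial 45.5 uphill 0.0 hinge-y 0.3 F along axis/x/y [-0.3, -0.4, -0.5] tool z err [ 0.001 -0.002  1.   ] op 87.0 0.0
```

View pics/w3.png

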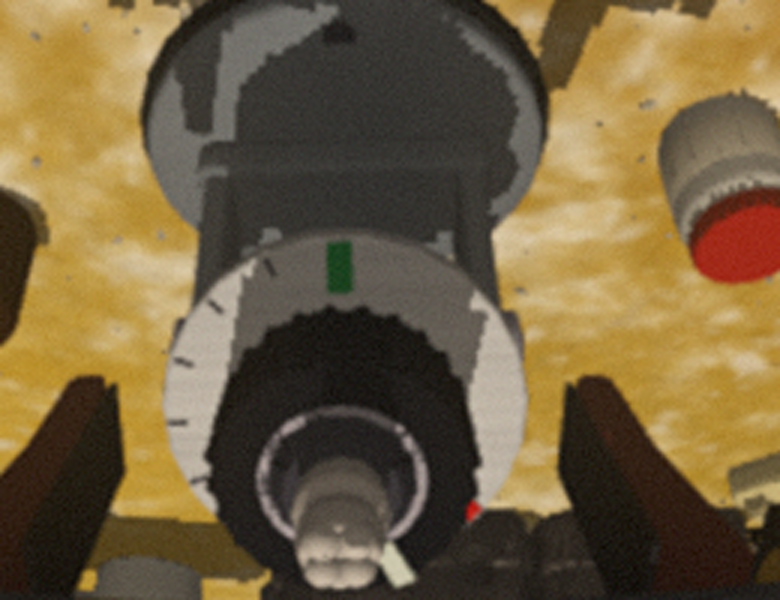

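The fingers straddle the collar: tips at px (108,380) and (572,385), midpoint 340, collar centre about 342. They stand clear above the flange. I'll close gently.

```bash
python3 -m jog '[[[0,0,0.08],[0,0,0],70],[[0,0,0],[0,0,0],60],[[0,0,0],[0,0,0],53],[[0,0,0],[0,0,0],46],[[0,0,0],[0,0,0],44],[[0,0,0],[0,0,0],44],[[0,0,0],[0,0,0],44],[[0,0,0],[0,0,0],44]]' 4; python3 p.py 45 | head -2
```

```text
time: 5.6
tool_pos: [499.2, 5.1, 111.8]
tcp_rot: [-0.072, 0.949, 0.025, 0.306]
wrist_force: [-1.1, 3.8, -0.4]
opening: 50.1
grip_force: 4.0
[-0.205 -0.809  2.241  0.232  1.127 -1.965]
TCP axial 42.6 uphill 0.4 hinge-y 0.6 F along axis/x/y [-0.0, -0.6, 3.9] tool z err [ 0.001 -0.002  1.   ] op 50.1 3.9994794130325317
```

```bash
python3 -m jog '[[[0,0.02,0],[0,0,0],44],[[0,0,0],[0,0,0],44],[[0,0,0],[0,0,0],44]]' 4; python3 p.py 45 | sed -n 2p; python3 -m jog '[[[0,0,0],[0,0,0],44],[[0,0,0],[0,0,0],44],[[0,0,0],[0,0,0],44]]' 12;python3 p.py 45 | sed -n 2p
```

```text
time: 5.9
tool_pos: [499.2, 5.2, 111.9]
tcp_rot: [-0.072, 0.949, 0.025, 0.306]
wrist_force: [-0.9, -0.5, 0.5]
opening: 50.5
grip_force: 4.0
TCP axial 42.6 uphill 0.4 hinge-y 0.7 F along axis/x/y [1.0, -0.5, -0.4] tool z err [ 0.001 -0.001  1.   ] op 50.5 4.004819914698601
time: 6.2
tool_pos: [499.2, 5.2, 111.8]
tcp_rot: [-0.072, 0.949, 0.025, 0.306]
wrist_force: [-1.1, -0.7, 0.9]
opening: 49.9
grip_force: 12.0
TCP axial 42.6 uphill 0.4 hinge-y 0.7 F along axis/x/y [1.4, -0.4, -0.6] tool z err [ 0.001 -0.001  1.   ] op 49.9 11.995781064033508
```

```bash
python3 -m jog '[[[0,0,0],[0,0,0.5],44],[[0,0,0],[0,0,0.5],44],[[0,0,0],[0,0,0.5],44],[[0,0,0],[0,0,0.5],44],[[0,0,0],[0,0,0.5],44],[[0,0,0],[0,0,0.5],44]]' 14; python3 p.py 45 | sed -n 1,2p; python3 -c "
from cell import observe;s=observe();print(s['moment'])"
```

```text
time: 6.8
tool_pos: [499.2, 5.4, 111.9]
tcp_rot: [0.078, 0.948, 0.073, 0.298]
wrist_force: [-1.1, -1.1, 0.5]
opening: 49.9
grip_force: 14.1
[-0.203 -0.809  2.242  0.23   1.127 -1.647]
TCP axial 42.6 uphill 0.4 hinge-y 0.9 F along axis/x/y [1.2, -0.8, -0.9] tool z err [ 0.001 -0.002  1.   ] op 49.9 14.071527421474457
[-0.00542472  0.17322986  0.31968345]
```

```bash
python3 -m jog '[[[0,0,0],[0,0,0.6],44],[[0,0,0],[0,0,0.6],44],[[0,0,0],[0,0,0.6],44],[[0,0,0],[0,0,0.6],44],[[0,0,0],[0,0,0.6],44],[[0,0,0],[0,0,0.6],44],[[0,0,0],[0,0,0.6],44],[[0,0,0],[0,0,0.6],44],[[0,0,0],[0,0,0.6],44],[[0,0,0],[0,0,0.6],44]]' 14; python3 p.py 45 | sed -n 1,2p; python3 -c "
from cell import observe;s=observe();print(s['moment'])"
```

```text
time: 7.8
tool_pos: [499.3, 5.6, 112.0]
tcp_rot: [0.367, 0.878, 0.162, 0.261]
wrist_force: [-0.9, -0.7, 2.0]
opening: 49.8
grip_force: 14.1
[-0.203 -0.809  2.242  0.231  1.126 -1.018]
TCP axial 42.7 uphill 0.6 hinge-y 1.1 F along axis/x/y [2.2, 0.4, -0.5] tool z err [-0.    -0.003  1.   ] op 49.8 14.087522774934769
[ 0.12117622 -0.03642476  0.3945094 ]
```

Going smoothly; forces are tiny.

```bash
python3 -m jog '[[[0,0,0],[0,0,0.7],44],[[0,0,0],[0,0,0.7],44],[[0,0,0],[0,0,0.7],44],[[0,0,0],[0,0,0.7],44],[[0,0,0],[0,0,0.7],44],[[0,0,0],[0,0,0.7],44],[[0,0,0],[0,0,0.7],44],[[0,0,0],[0,0,0.7],44],[[0,0,0],[0,0,0.7],44],[[0,0,0],[0,0,0.7],44]]' 14; python3 p.py 45 | sed -n 1,2p; python3 -c "
from cell import observe;s=observe();print(s['moment'])"
python3 -m jog '[[[0,0,0],[0,0,0.7],44],[[0,0,0],[0,0,0.7],44],[[0,0,0],[0,0,0.7],44],[[0,0,0],[0,0,0.7],44],[[0,0,0],[0,0,0.7],44],[[0,0,0],[0,0,0.7],44],[[0,0,0],[0,0,0.7],44],[[0,0,0],[0,0,0.7],44]]' 14; python3 p.py 45 | sed -n 1,2p; python3 -c "
from cell import observe;s=observe();print(s['moment'])"
```

```text
time: 8.8
tool_pos: [499.5, 5.7, 112.2]
tcp_rot: [0.658, 0.688, 0.245, 0.186]
wrist_force: [0.9, 1.1, 0.9]
opening: 49.8
grip_force: 14.0
[-0.203 -0.809  2.242  0.231  1.126 -0.284]
TCP axial 42.7 uphill 0.8 hinge-y 1.1 F along axis/x/y [0.2, 1.4, 1.0] tool z err [-0.002 -0.002  1.   ] op 49.8 13.959888964891434
[-0.05166729  0.00763617  0.26932599]
time: 9.6
tool_pos: [499.7, 5.6, 112.3]
tcp_rot: [0.828, 0.468, 0.288, 0.108]
wrist_force: [3.2, 0.4, -0.3]
opening: 49.5
grip_force: 14.0
[-0.203 -0.809  2.242  0.231  1.125  0.302]
TCP axial 42.7 uphill 1.0 hinge-y 1.0 F along axis/x/y [-2.1, 2.4, -0.1] tool z err [-0.003 -0.001  1.   ] op 49.5 13.982228189706802
[-0.02834491  0.07175742  0.33676411]
```

```bash
python3 -m jog '[[[0,0,0],[0,0,0.7],44],[[0,0,0],[0,0,0.7],44],[[0,0,0],[0,0,0.7],44],[[0,0,0],[0,0,0.7],44],[[0,0,0],[0,0,0.7],44],[[0,0,0],[0,0,0.7],44],[[0,0,0],[0,0,0.7],44],[[0,0,0],[0,0,0.7],44],[[0,0,0],[0,0,0.7],44],[[0,0,0],[0,0,0.7],44],[[0,0,0],[0,0,0],44]]' 14; python3 p.py 45 | sed -n 1,2p
python3 - <<'E'
from h import *
from cell import *
s=observe();print(s['moment'])
c=cams.capture("wrist");cv2.imwrite("pics/w4.png",cv2.resize(c["pixels"][110:310,200:460],(780,600),interpolation=cv2.INTER_CUBIC))
E
```

```text
time: 10.7
tool_pos: [499.7, 5.4, 112.3]
tcp_rot: [0.941, 0.141, 0.308, -0.003]
wrist_force: [2.6, -1.7, 1.4]
opening: 49.9
grip_force: 14.1
[-0.203 -0.809  2.241  0.231  1.125  1.033]
TCP axial 42.8 uphill 1.0 hinge-y 0.8 F along axis/x/y [-0.2, 2.7, -2.1] tool z err [-0.003  0.001  1.   ] op 49.9 14.056616127490997
[ 0.2203821  -0.08355667 -0.02432391]
```

View pics/w4.png

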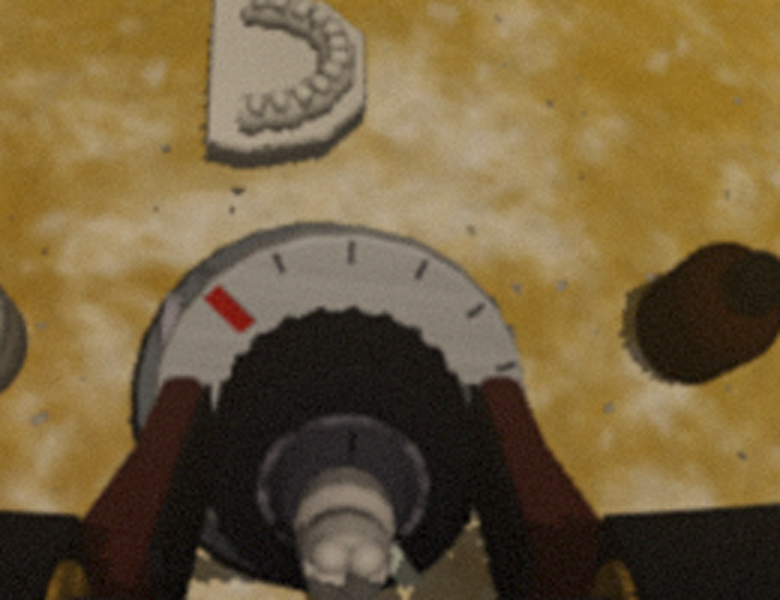

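The white line at (398,555) has stayed at the same place relative to the gripper, so there is no slip. About 0.6 rad remains.

```bash
python3 -m jog '[[[0,0,0],[0,0,0.6],44],[[0,0,0],[0,0,0.6],44],[[0,0,0],[0,0,0.6],44],[[0,0,0],[0,0,0.6],44],[[0,0,0],[0,0,0.5],44],[[0,0,0],[0,0,0.5],44],[[0,0,0],[0,0,0.4],44],[[0,0,0],[0,0,0.4],44],[[0,0,0],[0,0,0.4],44]]' 14; python3 p.py 45 | sed -n 1,2p; python3 -c "
from cell import observe;s=observe();print(s['moment'])"
python3 -m jog '[[[0,0,0],[0,0,0.25],44],[[0,0,0],[0,0,0.25],44],[[0,0,0],[0,0,0.25],44],[[0,0,0],[0,0,0.25],44]]' 14; python3 p.py 45 | sed -n 1,2p; python3 -c "
from cell import observe;s=observe();print(s['moment'])"
```

```text
time: 11.65
tool_pos: [499.5, 5.3, 112.3]
tcp_rot: [0.948, -0.087, 0.298, -0.075]
wrist_force: [2.3, -1.8, 1.6]
opening: 50.0
grip_force: 14.1
[-0.203 -0.809  2.241  0.23   1.126  1.514]
TCP axial 42.8 uphill 0.9 hinge-y 0.8 F along axis/x/y [0.1, 2.6, -2.1] tool z err [-0.002  0.002  1.   ] op 50.0 14.089910387992859
[ 0.06503324 -0.15185405  0.26546582]
time: 12.05
tool_pos: [499.5, 5.4, 112.3]
tcp_rot: [0.942, -0.137, 0.294, -0.091]
wrist_force: [3.1, -3.5, 2.3]
opening: 50.0
grip_force: 14.1
[-0.203 -0.81   2.241  0.23   1.126  1.62 ]
TCP axial 42.8 uphill 0.9 hinge-y 0.8 F along axis/x/y [0.4, 3.4, -4.0] tool z err [-0.002  0.002  1.   ] op 50.0 14.113962650299072
[ 0.060662   -0.42945633  0.30827335]
```

```bash
python3 -m jog '[[[0,0,0],[0,0,0.25],44],[[0,0,0],[0,0,0.25],44],[[0,0,0],[0,0,0.25],44]]' 14; python3 p.py 45 | sed -n 1,2p; python3 -c "
from cell import observe;s=observe();print(s['moment'])"
python3 -m jog '[[[0,0,0],[0,0,0.25],44],[[0,0,0],[0,0,0.25],44],[[0,0,0],[0,0,0.25],44]]' 14; python3 p.py 45 | sed -n 1,2p; python3 -c "
from cell import observe;s=observe();print(s['moment'])"
```

```text
time: 12.35
tool_pos: [499.4, 5.4, 112.3]
tcp_rot: [0.935, -0.174, 0.29, -0.103]
wrist_force: [2.8, -2.8, 3.4]
opening: 50.1
grip_force: 14.1
[-0.203 -0.81   2.241  0.23   1.126  1.7  ]
TCP axial 42.9 uphill 0.8 hinge-y 0.8 F along axis/x/y [1.4, 3.9, -3.2] tool z err [-0.001  0.002  1.   ] op 50.1 14.113631397485733
[-0.00402735 -0.50648225  0.1880882 ]
time: 12.65
tool_pos: [498.8, 5.7, 111.9]
tcp_rot: [0.928, -0.211, 0.284, -0.114]
wrist_force: [-2.5, -1.7, 6.0]
opening: 50.0
grip_force: 14.1
[-0.203 -0.81   2.242  0.23   1.128  1.778]
TCP axial 42.9 uphill 0.1 hinge-y 1.2 F along axis/x/y [6.5, 1.2, -1.3] tool z err [0.001 0.002 1.   ] op 50.0 14.05605062842369
[-0.21531794  0.19983407  0.5217024 ]
```

Axial torque has doubled to about 0.53 N·m, so it is at the stop. I'll release, back off along the axis and look.

```bash
python3 -m jog '[[[0,0,0],[0,0,0],60],[[0,0,0],[0,0,0],75],[[0,0,0],[0,0,0],87],[[0,0,0],[0,0,0],87],[[0,0,-0.3],[0,0,0],87],[[0,0,-0.4],[0,0,0],87],[[0,0,-0.3],[0,0,0],87]]'; python3 p.py 45 | sed -n 1,2p
python3 - <<'E'
import pickle
from h import *
from cell import *
c=cams.capture("scene");w=cams.capture("wrist")
pickle.dump((c,w),open("e.pkl","wb"))
cv2.imwrite("pics/e.png",np.hstack([cv2.resize(i,(400,400),interpolation=cv2.INTER_CUBIC) for i in(c["pixels"][195:265,255:325],w["pixels"][110:310,220:420])]))
E
```

```text
time: 13.35
tool_pos: [484.4, 0.9, 144.6]
tcp_rot: [0.929, -0.21, 0.281, -0.114]
wrist_force: [0.0, 0.1, -0.0]
opening: 87.0
grip_force: 0.0
[-0.229 -0.856  2.205  0.237  1.222  1.77 ]
TCP axial 78.2 uphill 7.1 hinge-y -1.3 F along axis/x/y [-0.1, 0.0, 0.1] tool z err [ 0.007 -0.     1.   ] op 87.0 0.0
```

View pics/e.png

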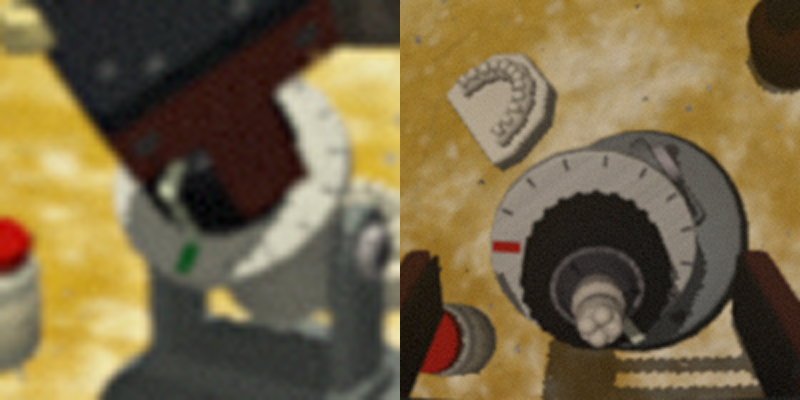

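```bash
python3 -m jog '[[[0,0,-0.4],[0,0,0],87],[[0,0,-0.5],[0,0,0],87],[[0,0,-0.5],[0,0,0],87],[[0,0,-0.5],[0,0,0],87],[[0,0,0],[0,0,-1],87],[[0,0,0],[0,0,-1],87],[[0,0,0],[0,0,-1],87],[[0,0,0],[0,0,-1],87],[[0,0,0],[0,0,-1],87],[[0,0,0],[0,0,-1],87],[[0,0,0],[0,0,-1],87],[[0,0,0],[0,0,-1],87]]'; python3 -m jog '[[[0,0,0],[0,0,-1],87],[[0,0,0],[0,0,-1],87],[[0,0,0],[0,0,-1],87],[[0,0,0],[0,0,-1],87],[[0,0,0],[0,0,-1],87],[[0,0,0],[0,0,-1],87],[[0,0,0],[0,0,-1],87],[[0,0,0],[0,0,-1],87],[[0,0,0],[0,0,-1],87],[[0,0,0],[0,0,-1],87],[[0,0,0],[0,0,-1],87],[[0,0,0],[0,0,-1],87]]';python3 p.py 45 | sed -n 1,2p
python3 - <<'E'
import pickle
from h import *
from p import h,a
from cell import *
c=cams.capture("scene");w=cams.capture("wrist");t=cams.capture("top")
pickle.dump((c,w,t),open("e2.pkl","wb"))
u,v=map(int,proj(w,h+60*a,True));print(u,v)
for k in(38,71,92):print(k,proj(w,h+k*a,True))
print(cv2.absdiff(t["pixels"],pickle.load(open("c0.pkl","rb"))["top"]["pixels"])[165:255,265:300].max(), "pot/top diff")
cv2.imwrite("pics/e2.png",np.hstack([cv2.resize(i,(400,400),interpolation=cv2.INTER_CUBIC) for i in(c["pixels"][195:295,230:330],w["pixels"][max(v-70,0):v+70,u-70:u+70])]))
E
```

```text
time: 14.65
tool_pos: [468.8, -10.0, 209.2]
tcp_rot: [0.937, 0.19, 0.293, 0.007]
wrist_force: [-0.4, -0.4, 0.1]
opening: 87.0
grip_force: 0.0
time: 15.85
tool_pos: [468.8, -10.0, 209.2]
tcp_rot: [0.646, 0.704, 0.233, 0.178]
wrist_force: [-0.3, 0.8, 0.5]
opening: 86.9
grip_force: 0.0
[-0.28  -0.855  2.082  0.254  1.374 -0.347]
TCP axial 140.6 uphill 30.9 hinge-y -9.6 F along axis/x/y [0.5, 0.1, 0.9] tool z err [-0.009  0.029  1.   ] op 86.9 0.0
278 200
38 (np.float64(282.04294644961954), np.float64(193.35111707026763))
71 (np.float64(276.8426339289287), np.float64(204.24166300409863))
92 (np.float64(272.8054926781665), np.float64(212.74805492704775))
8 pot/top diff
```

View pics/e2.png

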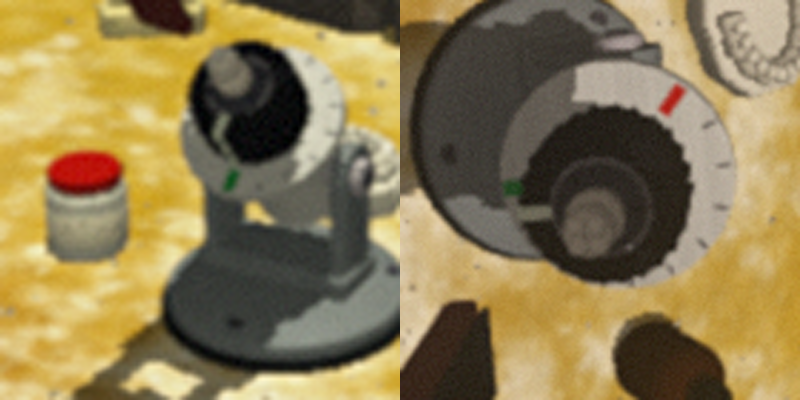

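The white line now sits by the green mark in both views, and the head and pot look unchanged. I'll compute its angle to be sure.

Run:
```python
import pickle
from h import *
from p import h,a
from m import cen
c,w,t=pickle.load(open("e2.pkl","rb"));D=pickle.load(open("c0.pkl","rb"));w2,_=pickle.load(open("w2.pkl","rb"))
x=np.cross(np.cross(a,[0,0,1.]),a);x/=np.linalg.norm(x);y=np.cross(a,x)
def ang(cam,u,v,k,fish):
    o,d=ray(cam,u,v,fish);f=h+k*a;p=o+d*((f-o)@a)/(d@a)-f;return round(float(np.hypot(p@x,p@y)),1),round(float(np.arctan2(p@y,p@x)%(2*np.pi)),3)
g=cen(w,"g",240,190,256,203);r=cen(w,"r",295,155,310,175);print(g,r)
print("green",ang(w,*g[:2],38,1),"red",ang(w,*r[:2],38,1))
for u,v in((250.7,204.2),(261.2,204.9),(256,204.6)):print("white",ang(w,u,v,66.5,1))
print("white before (w2)",ang(w2,249+348/4,107+385/4,66.5,1),"red",ang(w2,352.8,200.4,38,1))
print("white scene",ang(c,230+220/4,195+125/4,66.5,0),"green scene",ang(c,*cen(c,"g",280,232,296,246)[:2],38,0),cen(c,"g",280,232,296,246),cen(D["scene"],"g",280,232,296,246))
# bystanders before/after in top view
for n,(x0,y0,x1,y1) in dict(pot=(270,215,296,240),bottle=(362,192,382,210),wax=(370,226,404,250),cast=(298,172,324,198)).items():
    print(n,"mean diff",cv2.absdiff(t["pixels"],D["top"]["pixels"])[y0:y1,x0:x1].mean().round(2))
```

```text
(np.float64(247.00943396226415), np.float64(195.47641509433961), np.int64(34)) (np.float64(302.79852398523985), np.float64(164.53259532595325), np.int64(67))
green (32.4, 3.141) red (32.2, 0.879)
white (22.5, 3.144)
white (13.8, 3.226)
white (18.1, 3.178)
white before (w2) (19.3, 0.51) red (34.8, 0.878)
white scene (22.1, 3.234) green scene (32.7, 3.167) (np.float64(287.3527851458886), np.float64(239.6206896551724), np.int64(21)) (np.float64(287.301775147929), np.float64(239.62721893491124), np.int64(18))
pot mean diff 3.67
bottle mean diff 2.76
wax mean diff 4.05
cast mean diff 4.49
```

Run:
```python
import pickle
from h import *
from p import h,a
c,w,t=pickle.load(open("e2.pkl","rb"))
x=np.cross(np.cross(a,[0,0,1.]),a);x/=np.linalg.norm(x);y=np.cross(a,x)
P=lambda th,r,k:h+k*a+r*(np.cos(th)*x+np.sin(th)*y)
for th in(3.06,3.16,3.26):
    print(th,"scene crop px",[((np.array(proj(c,P(th,r,k)))-(230,195))*4).round() for r,k in((16,66.5),(25,66.5),(25,42),(33,38))],"wrist px",[np.round(proj(w,P(th,r,k),True),1) for r,k in((15,66.5),(24,66.5),(25,50))])
g=cv2.cvtColor(w["pixels"],cv2.COLOR_BGR2GRAY);print(g[198:212,246:268])
```

```text
3.06 scene crop px [array([219., 111.]), array([209., 129.]), array([228., 157.]), array([222., 177.])] wrist px [array([259.4, 202.2]), array([248.7, 201.9]), array([251.8, 196.4])]
3.16 scene crop px [array([223., 112.]), array([214., 130.]), array([233., 159.]), array([229., 179.])] wrist px [array([259.6, 204. ]), array([248.9, 204.8]), array([252.1, 199.2])]
3.26 scene crop px [array([226., 113.]), array([219., 131.]), array([238., 160.]), array([235., 180.])] wrist px [array([259.9, 205.7]), array([249.5, 207.5]), array([252.6, 201.9])]
[[ 72  73  70  56  42  37  35  28  23  28  28  29  29  30  37  52  42  37
   35  35  37  38]
 [ 87  89  80  59  41  33  27  28  27  35  22  26  29  27  40  47  44  38
   37  40  38  46]
 [ 90  92  86  55  31  25  19  30  32  23  32  33  32  33  43  44  45  41
   34  37  42  52]
 [ 90  85  87  68  47  39  40  40  47  47  48  48  49  51  51  48  40  33
   39  41  51  68]
 [ 92  95  93  86  83  72  73  78  84  84  84  87  90  84  75  55  42  38
   38  47  62  79]
 [ 91  92  93 104  97  92  98  99  97 101 105 100 105 100  97  62  40  39
   41  50  73  79]
 [102  96  90  99 102 101 107 107 102 108 104 102 104 101  94  68  43  35
   37  53  67  78]
 [106  94  93 102 105 106 102 105 103 105 104 102 100 100  90  65  50  40
   42  54  67  77]
 [105 100  94  95  98  99 101  96 104  94  92  84  76  73  68  65  49  42
   43  55  74  84]
 [116 101  93  91  77  71  63  64  63  56  60  50  51  50  42  50  45  42
   46  64  84  94]
 [111 108  95  86  73  46  35  33  32  30  27  35  29  33  34  38  51  41
   52  67  83  99]
 [112 109  98  89  67  48  38  26  29  30  35  31  31  31  31  34  49  53
   54  73  87  97]
 [112 106 107  90  78  66  53  36  32  29  30  22  29  33  36  31  35  52
   67  76  88  94]
 [115 111 112 106  92  88  67  39  33  30  35  33  38  29  29  29  35  56
   65  82  91  94]]
```

The line rows, 203.9 and 204.5, match the prediction for the stop (3.16 rad). The green mark's pixel position is unchanged, so the tilt is kept.

```bash
python3 -c "
from cell import arm;print(arm.job_done())"
```

```text
the job is handed in; nothing more can be done
None
```

The collar is turned home to its stop with the white line on the green mark; the head's tilt measured unchanged, the die was kept clear, the things around it looked undisturbed, and the job is handed in (no verdict was returned).

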